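Swing the torque arm over the round housing and lock it

TASK

Push the torque arm round with a fingertip until the screwdriver's bit hangs over the hub in the middle of the round housing (not the square one). Then, leaving the arm there, push the brake lever on top of the column clockwise, seen from above, as far as it goes. Push lightly, and do not shift, lift or knock the housings or anything else on the bench.

Things in the scene. Friction and masses are not known exactly. Their poses are not given: they have to be found in the camera images.
- column: Fixed steel post, 32 mm thick, on a dark 100 x 100 x 12 mm foot plate, far on the bench; 264 mm high, lever included. Origin: centre of the foot's underside; torque arm and brake lever turn about the vertical line through it. Its -x axis points roughly to the robot (turned by up to 0.25 rad).
- torque_arm (a joint): Swing of the torque arm about the column's axis, rad. At 0 it points along the column's -x axis; grows counter-clockwise seen from above; range -1.3 to 1.3. No spring: a stiff swivel (friction 0.3 N m, 2 to 3 N at the beam's middle) that stays where it is left.
- beam_mid (a point): Point in the torque arm's level aluminium beam, 130 mm from the column's axis, at mid width and mid height, 205 mm above the bench. The beam is 26 mm wide and 22 mm high (top 216 mm above the bench), bare from 30 to 175 mm from the axis, and can be pushed on either side.
- driver_bit (a point): Tip of the steel bit (9 mm thick), 200 mm from the column's axis, 110 mm above the bench. The bit points down from an upright grey screwdriver, 36 mm thick, 140 to 260 mm above the bench, held in a black 50 x 50 x 30 mm clamp at the torque arm's end.
- brake_lever (a joint): Brake lever on top of the column, about the same axis, rad. At 0 (open) it points along the column's -y axis (to the robot's right); grows clockwise seen from above, its end coming towards the robot, to a hard stop at 1.4 (locked). No spring, friction 0.12 N m: it stays where it is left. It does not move the torque arm.
- lever_tip (a point): Centre of the brake lever's round black end piece (18 mm thick), 98 mm from the column's axis, 252 mm above the bench. The lever is a steel bar 14 mm wide and 14 mm high, bare from 22 to 89 mm from the axis, its underside 29 mm above the torque arm's beam.
- round_housing: Loose round housing: white plastic drum with an open steel rim, 100 mm diameter, 60 mm high, a steel hub 28 mm thick in its middle, flush with the rim. On one of two aluminium nest plates (130 x 130 x 12 mm), left or right of the column's -x axis, 195 to 206 mm from the column's axis; the bit passes 38 mm above it. Origin: centre of its underside.
- square_housing: Loose square housing of the same materials, 100 x 100 mm, 60 mm high, with the same hub, on the other nest plate. Not the one wanted. Origin: centre of its underside.
- steel_roller: Bystander: upright steel cylinder, 34 mm thick, 50 mm high, between the nests. Origin: centre of its underside.
- spacer_ring: Bystander: steel ring, 42 mm across, 14 mm high, before the nests. Origin: centre of its underside.
- glue_bottle: Bystander: white bottle, 36 mm thick, 110 mm high, to the right. Origin: centre of its underside.
- tin: Bystander: flat dark tin, 96 mm across, 38 mm high, to the left. Origin: centre of its underside.
- screw_driver: Bystander: screwdriver lying on the bench to the right. Origin: its underside.
- foam_block: Bystander: black block 100 x 80 x 50 mm, to the left. Origin: centre of its underside.
- black_tube: Bystander: upright black tube, 28 mm thick, 120 mm high, to the right. Origin: centre of its underside.
There are look-alikes about, which are no part of the job. What is shaped like the round_housing but green is not meant.

How it is judged:
On the way, in this order (a step that is already met when the one before it is completed fails the run):
1. the bit hangs at rest over the hub of the round housing, the brake still open (horizontal distance between driver_bit and round_housing below 0.014 m and velocity of joint torque_arm between -0.05 and 0.05 rad/s and value of joint brake_lever below 0.7 rad), for 0.2 s.
2. the brake lever is pushed to its stop, the bit still over the hub (value of joint brake_lever above 1.3 rad and horizontal distance between driver_bit and round_housing below 0.014 m), for 0.2 s.
At the end, for the whole second after the job is handed in: The bit hangs at rest within 14 mm (horizontally) of the round housing's axis, that is over its hub, the brake lever is within 0.1 rad of its stop, and both housings stand where they stood (within 8 mm) (all of step 2 and velocity of joint torque_arm between -0.05 and 0.05 rad/s and distance of each of round_housing, square_housing from where it was at the start of the episode below 0.008 m); the robot touches nothing.
It fails at once if a housing is shifted by more than 8 mm, or lifted (distance of any of round_housing, square_housing from where it was at the start of the episode above 0.008 m).
It fails at once if a bystander is shifted by more than 15 mm, or lifted (distance of any of steel_roller, spacer_ring, glue_bottle, tin, screw_driver, foam_block, black_tube from where it was at the start of the episode above 0.015 m).
It fails at once if the fingers push the column, arm or lever with more than 40 N (contact force between the fingers and column above 40 N).
It fails at once if the brake lever is closed before the bit is over the hub (value of joint brake_lever above 0.9 rad and horizontal distance between driver_bit and round_housing above 0.03 m).
It also fails if it takes over 58 s, if anything falls off the work surface, if the arm or the gripper's body presses on something with over 40 N, if the wrist force passes 120 N, or if a joint passes its speed limit or range.

ROBOT

A 6-joint arm with a two-finger parallel gripper is mounted at the origin on the work surface. World frame = base frame: x ahead of the robot, y to its left, z up, the work surface at z = 0. Lengths are in m, angles in rad, forces in N, time in s.
With the tool pointing down it reaches from about 0.2 to 0.875 m from the base axis. Payload 3.4 kg.
Tool frame: the origin (TCP) lies at the very end of the fingers, on their centre line; the grasp point (between the pads) lies 19 mm behind it; z points along the fingers, y is the line along which they close (so a half turn about z gives the same grasp; the last joint's range is limited). The gripper opens to 94 mm and grips with 3 to 60 N. Pads are 16 mm wide; open, the fingers measure 119 mm over their backs; the gripper's body (75 mm by 177 mm) begins 78 mm behind the grasp point.
Start: joints at [1.019, 0.276, 1.505, -0, 1.361, -0.121], TCP at [0.24, 0.522, 0.205] pointing down, gripper open.
Joint ranges: [-2.89, 2.89], [-0.75, 2.08], [0.22, 2.7], [-1.18, 4.32], [0.11, 2.71], [-2.7, 2.7]. Speed limits (rad/s): [2.57, 2.57, 3.14, 3.14, 3.14, 3.14].

INTERFACE

Orientations are given as [roll, pitch, yaw] about the fixed x, y, z axes, in that order (R = Rz(yaw) Ry(pitch) Rx(roll)).
In Python, from plant import * gives the robot as it stands.
- The arm moves only by the tool servo_tool, never from a script. Its argument "rows" is a list of rows, each a list of 4 numbers: the shift along the tool's x, y, z in m, then the turn about the tool's z in rad. In form: [[tx, ty, tz, spin], ...]. A call has exactly 10 rows; each row shifts and turns the commanded pose from where the row before left it, along the tool's axes as they then stand; what a row does not reach is not made up. A row lasts 1/10 s, in which the tool goes at most 50 mm and 8.59 degrees, less where a joint would pass 70% of its speed; a pose out of reach is approached as far as the arm can. A call with a gripper value outside its range is refused whole. "jaw" is the opening in per cent of the stroke, from 0 (shut) to 100 (fully open), set as the call begins (left out, the last holds). The fingers move at their own pace and stop on an object; "grip_force" is the grip in N (left out, the last holds). Time passes only in rows, so rows that do not move let the fingers close, or fill a call up. It gives the time, the measured TCP pose, the force, the opening and the grip force at its end, in the units of the state.
- sense(): the state, without advancing time (a new reading comes with each control period).
- read_camera(name): name is "side" or "top"; returns a dict with "image" (400x640x3 uint8, red, green, blue), "mtx" (3x3 intrinsics, pixels), "D" ([k1, k2, p1, p2, k3] as OpenCV has them; the pictures are not rectified), "pose" (4x4, takes a point from camera to world coordinates). Camera axes: x right, y down, z forward; pixel columns grow to the right and rows downward; lengths in m; the calibration is good to about 2 mm. A picture is of the moment at which its call begins. There is no depth.
- close_job(): hands the job in; it is judged then, once.
The state is a dict: "time_s": time; "joint_pos": joint angles; "qvel": joint speeds; "tau": joint torques, N m; "tcp_pos": TCP position; "eef_rot": TCP orientation; "wrist_force": force on the tool from outside, world axes, zero at the start; "wrist_torque": the same for the moment, N m; "width": finger opening in m; "grasp_force": force on a finger pad.
Only numpy, scipy, OpenCV 4.12 (cv2) and the standard library are available. Lean on these libraries where they do the work, as an engineer would, in place of code of your own. Each camera call takes 0.05 s, during which the arm holds its last target. There are 200 camera calls.

## Working session

There is one attempt and no reset: what is moved stays moved. The work goes in short steps, Python scripts to look and compute and a tool call to move; the robot and the scene stay as the last step left them, time stands still between calls to the robot, and variables do not carry over. Pictures are saved under pics/ and viewed, at most 10 in all, crops included, and the job is handed in when it is done.

Besides the shell and the picture viewer there is one more tool, called after "Emit:" as name([rows], argument=value, ...), one row to a line, values as JSON. servo_tool: Moves the arm, as the interface text tells. Its arguments: {"type":"object","properties":{"rows":{"type":"array","items":{"type":"array","items":{"type":"number"}}},"jaw":{"type":"number"},"grip_force":{"type":"number"}},"required":["rows"]}

```bash
mkdir -p pics; ls; python3 - <<'E'
from plant import *
import cv2,numpy as np
for n in("side","top"):
    c=read_camera(n);cv2.imwrite(f"pics/{n}0.png",c["image"][:,:,::-1]);np.savez(f"{n}0.npz",**c)
    print(n,c["mtx"].round(1).tolist(),c["D"],c["pose"].round(3).tolist())
s=sense();print(s["time_s"],s["tcp_pos"],s["eef_rot"],s["width"])
E
```

```text
pics
side [[509.1, 0.0, 325.2], [0.0, 509.1, 193.3], [0.0, 0.0, 1.0]] [-0.16231436  0.          0.          0.          0.        ] [[0.977, -0.166, 0.136, 0.329], [-0.214, -0.719, 0.661, -0.914], [-0.012, -0.675, -0.738, 1.199], [0.0, 0.0, 0.0, 1.0]]
top [[515.2, 0.0, 321.1], [0.0, 515.2, 193.3], [0.0, 0.0, 1.0]] [-0.16290514  0.          0.          0.          0.        ] [[-0.088, -0.97, 0.226, 0.148], [-0.996, 0.087, -0.014, 0.031], [-0.006, -0.226, -0.974, 1.783], [0.0, 0.0, 0.0, 1.0]]
0.1 [0.23988922 0.52203788 0.20471735] [-3.14003873e+00 -1.61733466e-04  2.71080085e+00] 0.09396190602350132
```

View pics/top0.png

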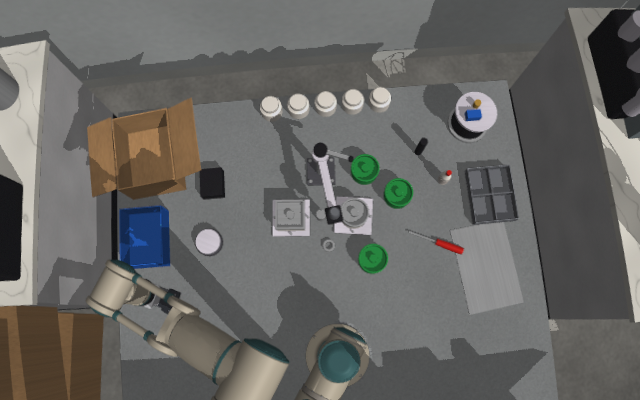

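View pics/side0.png

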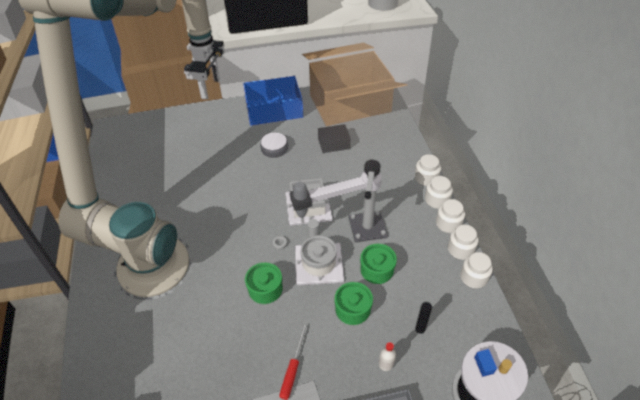

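The top view shows the column's black cap at about (320,150), the beam running to the clamp at (333,213), and the lever running right to (352,158). Housing candidates in the top view:
- (290,215): square, white/steel.
- (354,213): round, white/steel, on a nest plate.
- (364,168), (398,193), (372,258): round but green look-alikes.

The one at (354,213) fits: it is round, not green, and on a nest. I'll confirm it in a crop.

```bash
python3 - <<'E'
import cv2,numpy as np
a=cv2.imread("pics/top0.png")[130:250,260:420];b=cv2.imread("pics/side0.png")[150:290,270:410]
a=cv2.resize(a,None,fx=5,fy=5,interpolation=cv2.INTER_CUBIC)[:, :];b=cv2.resize(b,None,fx=4,fy=4,interpolation=cv2.INTER_CUBIC)
cv2.imwrite("pics/ct.png",a);cv2.imwrite("pics/cs.png",b)
E
```

```text
(no output)
```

View pics/ct.png

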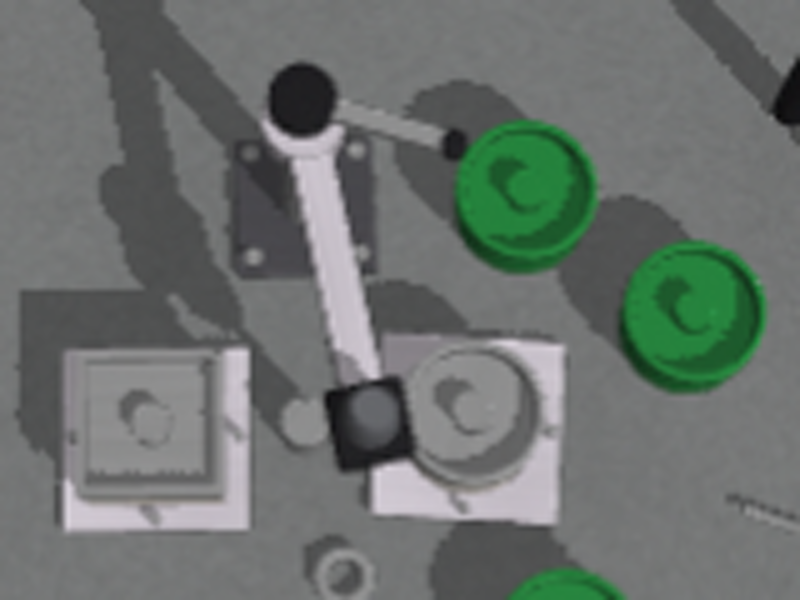

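View pics/cs.png

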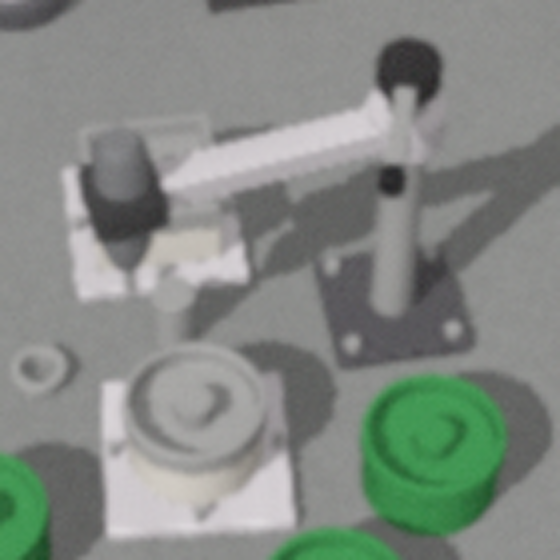

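The crops confirm the target: a white/steel drum on the right-hand nest. In the top crop the rim centre is about (472,414), and in the side crop about (197,405). Next I'll turn these into positions.

```bash
cat > h.py <<'E'
import cv2,numpy as np
def ray(c,u,v):
    p=cv2.undistortPoints(np.array([[[u,v]]],float),c["mtx"],c["D"])[0,0]
    T=c["pose"];return T[:3,3],T[:3,:3]@np.array([p[0],p[1],1])
def at(c,u,v,z):
    o,d=ray(c,u,v);return (o+d*(z-o[2])/d[2])[:2].round(4)
T=lambda x,y:(260+(x+.5)/5-.5,130+(y+.5)/5-.5)
S=lambda x,y:(270+(x+.5)/4-.5,150+(y+.5)/4-.5)
E
python3 - <<'E'
from h import *
t=dict(np.load("top0.npz"));s=dict(np.load("side0.npz"))
for n,a,b,z in [("cap",(302,99),(408,68),.262),("tip",(455,144),(391,181),.252),("rim",(472,414),(197,405),.072),("hub",(474,406),(200,397),.072),
 ("plateR",(470,429),(197,455),.012),("driver top",(375,415),(117,150),.26),("foot",(306,210),(397,308),.012),("roller",(304,422),(174,292),.05),
 ("ring",(344,576),(42,368),.014),("sq",(150,425),None,.072),("green1",(528,185),None,.06)]:
    print(n,at(t,*T(*a),z),at(s,*S(*b),z) if b else "")
# beam edges and foot edges
print("foot corners",[at(t,*T(*p),.012) for p in[(232,140),(380,275),(232,277)]],[at(s,*S(*p),.012) for p in[(315,258),(340,367),(476,350),(450,240)]])
print("plateR corners",[at(t,*T(*p),.012) for p in[(567,343),(557,523),(370,515)]],[at(s,*S(*p),.012) for p in[(105,380),(108,536),(298,528)]])
E
```

```text
cap [6.398e-01 6.000e-04] [ 0.6412 -0.0096]
tip [ 0.6054 -0.0916] [ 0.6063 -0.0949]
rim [ 0.4686 -0.0982] [ 0.4749 -0.1083]
hub [ 0.4739 -0.1001] [ 0.4783 -0.1021]
plateR [ 0.4693 -0.1002] [ 0.4737 -0.1078]
driver top [ 0.438  -0.0258] [ 0.4423 -0.0373]
foot [6.376e-01 1.000e-04] [ 0.6465 -0.0117]
roller [0.4774 0.0153] [0.4824 0.0102]
ring [ 0.374  -0.0031] [ 0.3791 -0.0094]
sq [0.4804 0.1194] 
green1 [ 0.6286 -0.1545] 
foot corners [array([0.6944, 0.0484]), array([ 0.5854, -0.048 ]), array([0.5933, 0.0566])] [array([0.5987, 0.0494]), array([ 0.5912, -0.0553]), array([ 0.6924, -0.0629]), array([0.7042, 0.0435])]
plateR corners [array([ 0.5244, -0.1747]), array([ 0.3978, -0.1538]), array([ 0.4151, -0.0249])] [array([ 0.4222, -0.0287]), array([ 0.4005, -0.1601]), array([ 0.5286, -0.1825])]
```

The hub lies about 0.40 rad counter-clockwise of the bit, on the robot's right. I'll close the fingers, raise the tool and square its axes to the world (yaw π). Then I'll approach the beam from its +y side.

Emit:
servo_tool([
  [0, 0, -0.03, -0.1437],
  [0, 0, -0.03, -0.1437],
  [0, 0, -0.03, -0.1437],
  [0, 0, -0.03, 0],
  [0, 0, -0.03, 0],
  [-0.02, -0.035, 0, 0],
  [-0.02, -0.035, 0, 0],
  [-0.02, -0.035, 0, 0],
  [-0.02, -0.035, 0, 0],
  [-0.02, -0.035, 0, 0],
], jaw=0, grip_force=5)

```text
time_s: 1.1
tcp_pos: [0.3405, 0.346, 0.3551]
eef_rot: [-3.141, -0.0, -3.141]
wrist_force: [-0.4, -0.8, -0.3]
width: 0.0176
grasp_force: 0.0
```

Emit:
servo_tool([
  [-0.019, -0.031, 0, 0],
  [-0.019, -0.031, 0, 0],
  [-0.019, -0.031, 0, 0],
  [-0.019, -0.031, 0, 0],
  [-0.019, -0.031, 0, 0],
  [-0.019, -0.031, 0, 0],
  [-0.019, -0.031, 0, 0],
  [-0.019, -0.031, 0, 0],
  [-0.019, -0.031, 0, 0],
  [0, 0, 0, 0],
])

```text
time_s: 2.1
tcp_pos: [0.5131, 0.0651, 0.3541]
eef_rot: [-3.14, -0.001, 3.137]
wrist_force: [-0.2, -0.2, -0.1]
width: 0.0006
grasp_force: 0.0
```

Emit:
servo_tool([
  [0, 0, 0.02, 0],
  [0, 0, 0.02, 0],
  [0, 0, 0.02, 0],
  [0, 0, 0.02, 0],
  [0, 0, 0.02, 0],
  [0, 0, 0.02, 0],
  [0, 0, 0.02, 0],
  [0, 0, 0.017, 0],
  [0, 0, 0, 0],
  [0, 0, 0, 0],
])

```text
time_s: 3.1
tcp_pos: [0.5109, 0.0692, 0.1986]
eef_rot: [3.141, -0.001, -3.141]
wrist_force: [-0.2, -0.7, 0.7]
width: 0.0005
grasp_force: 0.0
```

Emit:
servo_tool([
  [0, -0.013, 0, 0],
  [0, -0.013, 0, 0],
  [0, -0.013, 0, 0],
  [0, -0.01, 0, 0],
  [0, -0.006, 0, 0],
  [0, -0.006, 0, 0],
  [0, -0.006, 0, 0],
  [0, -0.006, 0, 0],
  [0, -0.006, 0, 0],
  [0, -0.006, 0, 0],
])

```text
time_s: 4.1
tcp_pos: [0.5117, -0.0164, 0.1985]
eef_rot: [3.141, 0.001, -3.141]
wrist_force: [1.7, 4.2, 0.6]
width: 0.0003
grasp_force: 1.6
```

Emit:
servo_tool([
  [0, -0.006, 0, 0],
  [0, -0.005, 0, 0],
  [0, -0.003, 0, 0],
  [0, 0, 0, 0],
  [0, 0, 0, 0],
  [0, 0, 0, 0],
  [0, 0, 0, 0],
  [0, 0, 0, 0],
  [0, 0, 0, 0],
  [0, 0, 0, 0],
])

```text
time_s: 5.1
tcp_pos: [0.5113, -0.0305, 0.1985]
eef_rot: [-3.141, 0.0, -3.141]
wrist_force: [-0.5, 0.8, -0.6]
width: 0.0007
grasp_force: 0.0
```

```bash
python3 - <<'E'
from plant import *
import cv2,numpy as np
o=[]
for n,(y,x) in(("side",(150,260)),("top",(130,260))):
    c=read_camera(n);np.savez(f"{n}1.npz",**c)
    o.append(cv2.resize(c["image"][y:y+130,x:x+130,::-1],None,fx=3,fy=3,interpolation=cv2.INTER_CUBIC))
cv2.imwrite("pics/p1.png",np.hstack(o))
E
```

```text
(no output)
```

View pics/p1.png

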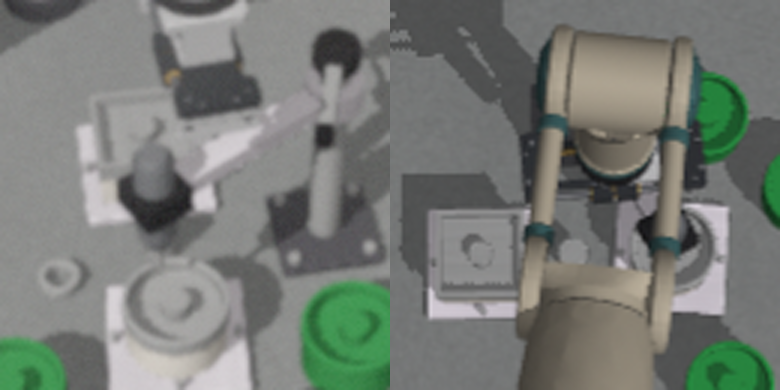

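Side view: the driver top is at crop (153,150), still left of the drum, whose rim centre is at crop (176,305). The wrist hides the driver in the top view, so I'll measure from the side view.

```bash
python3 - <<'E'
from h import *
s=dict(np.load("side1.npz"));P=lambda x,y:(260+(x+.5)/3-.5,150+(y+.5)/3-.5)
C=at(s,*P(335,53),.262);D=at(s,*P(153,152),.26);H=at(s,*P(176,304),.072)
C2=np.array([.6465,-.0065])
for c in(C,C2):
  for q in(D,H):
    r=q-c;print(c,r.round(4),np.hypot(*r),np.arctan2(-r[1],-r[0]))
E
```

```text
[ 0.6397 -0.012 ] [-0.1771 -0.0759] 0.1926790595783569 0.4048917862850834
[ 0.6397 -0.012 ] [-0.1663 -0.0964] 0.19222031630397454 0.5253407823778795
[ 0.6465 -0.0065] [-0.1839 -0.0814] 0.2011098456068225 0.41670971469260254
[ 0.6465 -0.0065] [-0.1731 -0.1019] 0.20086617435496698 0.5320522092062877
```

Emit:
servo_tool([
  [0, -0.004, 0, 0],
  [0, -0.004, 0, 0],
  [0, -0.004, 0, 0],
  [0, -0.003, 0, 0],
  [0, 0, 0, 0],
  [0, 0, 0, 0],
  [0, 0, 0, 0],
  [0, 0.003, 0, 0],
  [0, 0.01, 0, 0],
  [0, 0.015, 0, 0],
])

```text
time_s: 6.2
tcp_pos: [0.5113, -0.017, 0.1985]
eef_rot: [-3.141, 0.0, 3.141]
wrist_force: [0.2, 0.7, -0.1]
width: 0.0004
grasp_force: 0.0
```

Emit:
servo_tool([
  [0, 0.02, 0, 0],
  [0, 0.01, -0.015, 0],
  [0, 0, -0.03, 0],
  [0, 0, -0.03, 0],
  [0, 0, -0.03, 0],
  [0, 0, -0.03, 0],
  [0.03, 0.02, 0, 0],
  [0.04, 0.03, 0, 0],
  [0.04, 0.03, 0, 0],
  [0.04, 0.03, 0, 0],
])

```text
time_s: 7.2
tcp_pos: [0.3592, 0.1241, 0.3334]
eef_rot: [3.141, 0.0, -3.142]
wrist_force: [0.3, 1.1, 0.4]
width: 0.0008
grasp_force: 0.0
```

Emit:
servo_tool([
  [0.02, 0.045, 0, 0],
  [0.02, 0.045, 0, 0],
  [0.02, 0.045, 0, 0],
  [0, 0, 0, 0],
  [0, 0, 0, 0],
  [0, 0, 0, 0],
  [0, 0, 0, 0],
  [0, 0, 0, 0],
  [0, 0, 0, 0],
  [0, 0, 0, 0],
])

```text
time_s: 8.2
tcp_pos: [0.3017, 0.2569, 0.3335]
eef_rot: [3.142, 0.0, 3.14]
wrist_force: [0.0, -0.2, -0.6]
width: 0.0007
grasp_force: 0.0
```

```bash
python3 - <<'E'
from plant import *
import cv2,numpy as np
o=[]
for n,(y,x) in(("side",(150,260)),("top",(130,260))):
    c=read_camera(n);np.savez(f"{n}2.npz",**c)
    o.append(cv2.resize(c["image"][y:y+130,x:x+130,::-1],None,fx=3,fy=3,interpolation=cv2.INTER_CUBIC))
cv2.imwrite("pics/p2.png",np.hstack(o))
E
```

```text
(no output)
```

View pics/p2.png

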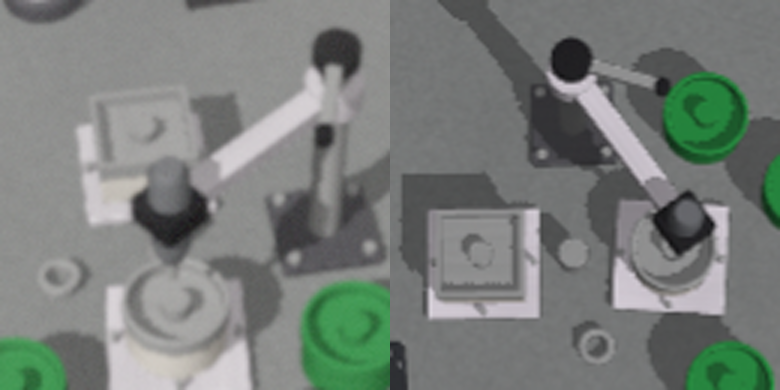

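Both views now show the driver over the drum. Driver top is at side crop (168,167) and top crop (298,214). I'll check this numerically.

```bash
python3 - <<'E'
from h import *
for n,o,C,D,H,F in (("side",150,(335,53),(168,167),(176,304),(.6465,-.0065)),("top",130,(181,59),(298,214),(282,248),(.640,0.))):
  c=dict(np.load(n+"2.npz"));P=lambda p:(260+(p[0]+.5)/3-.5,o+(p[1]+.5)/3-.5)
  D=at(c,*P(D),.26);H=at(c,*P(H),.072);C=at(c,*P(C),.262)
  for q in(C,np.array(F)):
    print(n,q,[(np.hypot(*(k-q)).round(4),np.arctan2(*-(k-q)[::-1]).round(4)) for k in(D,H)])
  print("D-H",D,H,D-H)
E
```

```text
side [ 0.6397 -0.012 ] [(np.float64(0.1931), np.float64(0.5125)), (np.float64(0.1922), np.float64(0.5253))]
side [ 0.6465 -0.0065] [(np.float64(0.2017), np.float64(0.5198)), (np.float64(0.2009), np.float64(0.5321))]
D-H [ 0.4714 -0.1067] [ 0.4734 -0.1084] [-0.002   0.0017]
top [6.4e-01 6.0e-04] [(np.float64(0.2015), np.float64(0.5376)), (np.float64(0.197), np.float64(0.5188))]
top [0.64 0.  ] [(np.float64(0.2012), np.float64(0.5351)), (np.float64(0.1967), np.float64(0.5162))]
D-H [ 0.4669 -0.1026] [ 0.4689 -0.0971] [-0.002  -0.0055]
```

The bit is within about 6 mm of the hub axis in both views. Next is the brake lever: I'll come over to its far (+x) side at height and descend to z≈0.232.

Emit:
servo_tool([
  [-0.03, -0.029, 0, 0],
  [-0.03, -0.029, 0, 0],
  [-0.03, -0.029, 0, 0],
  [-0.03, -0.029, 0, 0],
  [-0.03, -0.029, 0, 0],
  [-0.03, -0.029, 0, 0],
  [-0.03, -0.029, 0, 0],
  [-0.03, -0.029, 0, 0],
  [-0.03, -0.029, 0, 0],
  [-0.03, -0.029, 0, 0],
])

```text
time_s: 9.3
tcp_pos: [0.6024, -0.0339, 0.3333]
eef_rot: [3.141, -0.0, 3.141]
wrist_force: [0.2, -0.1, 0.4]
width: 0.0005
grasp_force: 0.0
```

Emit:
servo_tool([
  [-0.03, -0.029, 0, 0],
  [-0.028, -0.028, 0, 0],
  [0, 0, 0, 0],
  [0, 0, 0, 0],
  [0, 0, 0, 0],
  [0, 0, 0, 0],
  [0, 0, 0, 0],
  [0, 0, 0, 0],
  [0, 0, 0, 0],
  [0, 0, 0, 0],
])

```text
time_s: 10.3
tcp_pos: [0.6592, -0.0891, 0.3337]
eef_rot: [3.142, 0.0, -3.141]
wrist_force: [0.2, -0.1, -1.3]
width: 0.0007
grasp_force: 0.0
```

Emit:
servo_tool([
  [0, 0, 0.015, 0],
  [0, 0, 0.015, 0],
  [0, 0, 0.015, 0],
  [0, 0, 0.015, 0],
  [0, 0, 0.015, 0],
  [0, 0, 0.015, 0],
  [0, 0, 0.012, 0],
  [0, 0, 0, 0],
  [0, 0, 0, 0],
  [0, 0, 0, 0],
])

```text
time_s: 11.3
tcp_pos: [0.6599, -0.0895, 0.2324]
eef_rot: [-3.141, 0.002, -3.141]
wrist_force: [-0.3, 0.1, 0.1]
width: 0.0006
grasp_force: 0.0
```

Emit:
servo_tool([
  [0.007, 0.002, 0, 0],
  [0.006, 0.002, 0, 0],
  [0.006, 0.002, 0, 0],
  [0.006, 0.003, 0, 0],
  [0.005, 0.001, 0, 0],
  [0.005, 0.001, 0, 0],
  [0.005, 0.001, 0, 0],
  [0.006, 0.002, 0, 0],
  [0, 0, 0, 0],
  [0, 0, 0, 0],
])

```text
time_s: 12.3
tcp_pos: [0.6122, -0.0755, 0.2313]
eef_rot: [-3.141, -0.002, -3.141]
wrist_force: [-0.0, -0.3, 0.4]
width: 0.0005
grasp_force: 0.0
```

Emit:
servo_tool([
  [0.005, 0.003, 0, 0],
  [0.005, 0.003, 0, 0],
  [0.005, 0.003, 0, 0],
  [0.005, 0.003, 0, 0],
  [0.004, 0.0045, 0, 0],
  [0.004, 0.0045, 0, 0],
  [0.004, 0.0045, 0, 0],
  [0.003, 0.004, 0, 0],
  [0, 0, 0, 0],
  [0, 0, 0, 0],
])

```text
time_s: 13.3
tcp_pos: [0.5773, -0.0454, 0.2312]
eef_rot: [3.141, -0.002, -3.141]
wrist_force: [-0.2, -0.6, 0.7]
width: 0.0003
grasp_force: 0.0
```

Emit:
servo_tool([
  [0.003, 0.004, 0, 0],
  [0.002, 0.004, 0, 0],
  [0.002, 0.003, 0, 0],
  [0, 0, 0, 0],
  [0, 0, 0, 0],
  [0, 0, 0, 0],
  [0, 0, 0, 0],
  [0, 0, 0, 0],
  [0, 0, 0, 0],
  [0, 0, 0, 0],
])

```text
time_s: 14.3
tcp_pos: [0.5713, -0.0349, 0.2314]
eef_rot: [3.141, -0.0, -3.141]
wrist_force: [-0.5, 0.2, -0.6]
width: 0.0003
grasp_force: 0.0
```

Now I'll creep to the stop in small steps, watching the force.

Emit:
servo_tool([
  [0.0005, 0.002, 0, 0],
  [0, 0.001, 0, 0],
  [0, 0.001, 0, 0],
  [0, 0.001, 0, 0],
  [0, 0, 0, 0],
  [0, 0, 0, 0],
  [0, 0, 0, 0],
  [0, 0, 0, 0],
  [0, 0, 0, 0],
  [0, 0, 0, 0],
])

```text
time_s: 15.3
tcp_pos: [0.5707, -0.03, 0.2314]
eef_rot: [-3.142, -0.0, -3.141]
wrist_force: [-2.1, -1.8, -0.1]
width: 0.0004
grasp_force: 1.1
```

Emit:
servo_tool([
  [0, 0.001, 0, 0],
  [0, 0, 0, 0],
  [0, 0.001, 0, 0],
  [0, 0, 0, 0],
  [0, 0, 0, 0],
  [0, 0, 0, 0],
  [0, 0, 0, 0],
  [0, 0, 0, 0],
  [0, 0, 0, 0],
  [0, 0, 0, 0],
])

```text
time_s: 16.3
tcp_pos: [0.5707, -0.0299, 0.2315]
eef_rot: [-3.138, -0.0, -3.141]
wrist_force: [-1.4, -7.0, -0.2]
width: 0.0006
grasp_force: 3.1
```

The lever is at its stop: the force rises to 7 N and the tip no longer moves. I'll back off, rise, and look.

Emit:
servo_tool([
  [0, -0.004, 0, 0],
  [0, -0.008, 0, 0],
  [0, -0.008, 0, 0],
  [0, 0, -0.02, 0],
  [0, 0, -0.03, 0],
  [0, 0, -0.03, 0],
  [0, 0, -0.03, 0],
  [0, 0, 0, 0],
  [0.03, 0.03, 0, 0],
  [0.03, 0.03, 0, 0],
])

```text
time_s: 17.3
tcp_pos: [0.5104, 0.0122, 0.3397]
eef_rot: [3.14, -0.002, 3.14]
wrist_force: [0.4, 0.6, 0.8]
width: 0.0007
grasp_force: 0.0
```

Emit:
servo_tool([
  [0.03, 0.035, 0, 0],
  [0.03, 0.035, 0, 0],
  [0.03, 0.035, 0, 0],
  [0.03, 0.035, 0, 0],
  [0.03, 0.035, 0, 0],
  [0.03, 0.035, 0, 0],
  [0.02, 0.035, 0, 0],
  [0, 0, 0, 0],
  [0, 0, 0, 0],
  [0, 0, 0, 0],
])

```text
time_s: 18.3
tcp_pos: [0.3111, 0.2563, 0.3408]
eef_rot: [-3.141, -0.001, 3.141]
wrist_force: [-0.8, 0.0, 0.3]
width: 0.0003
grasp_force: 0.0
```

```bash
python3 - <<'E'
from plant import *
import cv2,numpy as np
o=[]
for n,(y,x) in(("side",(150,260)),("top",(130,260))):
    c=read_camera(n);np.savez(f"{n}3.npz",**c)
    o.append(cv2.resize(c["image"][y:y+130,x:x+130,::-1],None,fx=3,fy=3,interpolation=cv2.INTER_CUBIC))
cv2.imwrite("pics/p3.png",np.hstack(o))
E
```

```text
(no output)
```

View pics/p3.png

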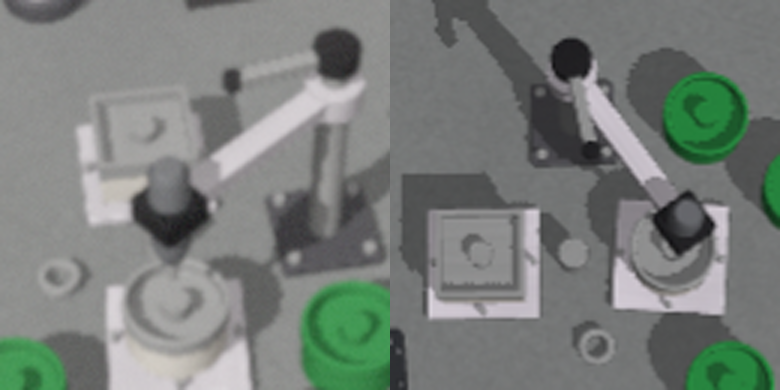

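The lever now points at the robot, with its end at top crop (201,149), matching the stop angle worked out beforehand. The driver and both housings have not moved. I'm handing the job in.

```bash
python3 -c "
from plant import *
print(close_job())"
```

```text
the job is handed in; nothing more can be done
None
```

The job is handed in, though no verdict came back: the bit hangs over the round housing's hub (both views within about 6 mm), the brake lever is against its stop, and in the final pictures neither housing appears to have moved.

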